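# Lay out the rapid-test station

### The arm

A 6-joint arm with a two-finger parallel gripper is mounted at the origin on a cart in front of the work surface, level with it; the furniture and walls round the work are solid. World frame = base frame: x ahead of the robot, y to its left, z up, the work surface at z = 0. Lengths are in m, angles in rad, forces in N, time in s.
With the tool pointing down it reaches from about 0.25 to 0.775 m from the base axis. Payload 4 kg.
Tool frame: the origin (TCP) lies at the centre of the arm's flange, where the gripper is bolted on; the fingertips stand 199 mm ahead of it and the grasp point (between the pads) lies 180 mm ahead of it (robot.tcp_to_tips is the z of the fingertips in the tool frame, in m); z points along the fingers, y is the line along which they close (so a half turn about z gives the same grasp; the last joint's range is limited). The gripper opens to 94 mm and grips with 3 to 60 N. Pads are 16 mm wide; open, the fingers measure 119 mm over their backs; the gripper's body (75 mm by 177 mm) begins 78 mm behind the grasp point.
Start: joints at [-1.451, 0.087, 1.371, -0, 1.684, -0.103], TCP at [0.122, -0.536, 0.405] pointing down, gripper open.
Joint ranges: [-3.1, 3.1], [-0.76, 2.03], [0.27, 2.55], [-1.08, 4.22], [0.17, 2.65], [-2.57, 2.57]. Speed limits (rad/s): [2.79, 2.79, 3.14, 3.14, 3.14, 3.14].

### API

Orientations are given as [roll, pitch, yaw] about the fixed x, y, z axes, in that order (R = Rz(yaw) Ry(pitch) Rx(roll)).
In Python, from bench import robot gives the robot as it stands.
- The arm moves only by the tool play_rows, never from a script. Its arguments are lists of equal length, an entry for each row: "translation": the shift along the tool's x, y, z scaled (see below), a list of three; "twist": the turn, a rotation vector about the tool's x, y, z scaled (see below), a list of three; "gripper": the opening, from -1 (shut) to 1 (fully open). A call has 1 to 8 rows; each row shifts and turns the commanded pose from where the row before left it, along the tool's axes as they then stand; what a row does not reach is not made up. The controller multiplies each number of a shift by 0.04 m and each number of a turn by 0.1 rad. A row lasts 1/10 s, in which the tool goes at most 50 mm and 8.59 degrees, less where a joint would pass 70% of its speed; a pose out of reach is approached as far as the arm can. A call with a number of a shift or a turn outside -1 to 1 is refused whole. A call with a gripper value outside its range is refused whole. The fingers move at their own pace and stop on an object; the grip force is fixed at half the most. Time passes only in rows, so rows that do not move let the fingers close. It gives the time, the measured TCP pose, the force, the opening and the grip force at its end, in the units of the state.
- robot.get_obs(): the state, without advancing time (a new reading comes with each control period).
- robot.snapshot(name): name is "side" or "top" or "wrist"; returns the picture (480x640x3 uint8, red, green, blue); there is no depth.
- robot.camera_model(name): a dict with "camera_matrix" (3x3 intrinsics, pixels), "rvec" (rotation vector, rad) and "tvec" (3), from world to camera coordinates, as OpenCV has them. Camera axes: x right, y down, z forward; pixel columns grow to the right and rows downward; lengths in m; the calibration is good to about 2 mm. A picture is of the moment at which its call begins: read the wrist's pose just before it. camera_model takes no time and is no camera call; for the wrist camera it gives the pose at the moment of the call.
- robot.close_job(): hands the job in; it is judged then, once.
Trained networks look in the newest picture that a camera, given by its name, has taken for a name from the list of things; names that differ only in an ending like _2 or _b are one class to them, and where a whole thing is asked for, a point or a joint stands for the part that bears it (a point fixed in the world has none). Each returns a list of dicts, best first, with "score" (0 to 1); they miss things now and then, are a little off and sometimes report something else, mostly with a low value. They report only what shows in the picture. A call takes as long as a camera call. They do not tell look-alikes from the thing itself.
- robot.recognise(name, camera): "centre" ([x, y, z] in m, in world coordinates, good to about 4 mm: the middle of the surface that is visible of it).
- robot.spot_point(name, camera): "centre" ([x, y, z] in m, in world coordinates, good to about 4 mm: a listed point, or the origin of a listed thing).
The state is a dict: "time": time; "joint_positions": joint angles; "qvel": joint speeds; "joint_torque": joint torques, N m; "tool_pos": TCP position; "ee_rot": TCP orientation; "wrist_force": force on the tool from outside, world axes, zero at the start; "wrist_torque": the same for the moment, N m; "width": finger opening in m; "finger_force": force on a finger pad.
Only numpy, scipy, OpenCV 4.12 (cv2) and the standard library are available. Lean on these libraries where they do the work, as an engineer would, in place of code of your own. Each camera call takes 0.05 s, during which the arm holds its last target. There are 200 camera calls.

### The job

Get the rapid-test station ready: put the grey-lidded specimen cup, the yellow-topped dropper bottle, the test cassette and the timer each into the grey holder on the worktop that matches it in shape and size. Each must rest right down on the floor of its own holder, inside the lips, the right way up. Leave the roll of tape and the red tube cap where they are, and let go of everything.

Things in the scene. Friction and masses are not known exactly. Their poses are not given: they have to be found in the camera images.
- specimen_cup_mid (a point): Specimen cup standing upright, white body with a screwed-on light grey lid; 62 mm high, lid 52 mm across and from 46 to 62 mm up (grip there), body 42 mm across at the foot. The point is its centre, 31 mm above its underside; z up. The yellow-lidded cup at the back is not part of the job.
- dropper_bottle_mid (a point): Small white dropper bottle with yellow top, standing upright in the work area; 71 mm high, round body 25 mm across up to 46 mm (grip the body; the nozzle above has no grip). The point is its centre axis, 35.5 mm above its underside; z up.
- test_cassette_mid (a point): Flat white plastic test cassette lying on its back, wells up; 50 mm (its x) by 78 mm (its y) by 5 mm. Grip across the 50 mm. The point is its centre, 2.5 mm above its underside; z up.
- lab_timer_mid (a point): Off-white count-down timer lying on its back, display and three buttons up; 70 mm (its x) by 66 mm (its y), edges 16 mm high, 19 mm over the buttons. Grip across the 66 mm. The point is its centre, 9.5 mm above its underside; z up.
- cup_holder: Grey plastic holder fixed to the worktop: a round foot with a ring-shaped lip that stands 8 mm above a floor 4 mm thick. The larger round one, for the specimen cup: 62 mm clear inside the ring, 84 mm over the foot. Origin: centre of its underside, on the worktop (the floor inside lies 4 mm above it), z up.
- dropper_holder: Grey plastic holder fixed to the worktop: a round foot with a ring-shaped lip that stands 8 mm above a floor 4 mm thick. The smaller round one, for the dropper bottle: 41 mm clear inside the ring, 63 mm over the foot. Origin: centre of its underside, on the worktop (the floor inside lies 4 mm above it), z up.
- cassette_holder: Grey holder fixed to the worktop: plate 4 mm thick, an L-shaped lip 8 mm high on each corner, sides open between for fingers. The oblong one, for the cassette: 66 mm (its x) by 94 mm (its y) clear inside the lips, plate 78 x 106 mm. The cassette lies with its long side along the holder's long side, either way round. Origin: centre of its underside, on the worktop (the floor inside lies 4 mm above it), z up.
- timer_holder: Grey holder fixed to the worktop: plate 4 mm thick, an L-shaped lip 8 mm high on each corner, sides open between for fingers. The square one, for the timer: 84 x 84 mm clear inside the lips, plate 96 x 96 mm. The timer may face any of the four sides. Origin: centre of its underside, on the worktop (the floor inside lies 4 mm above it), z up.
- paper_tape_mid (a point): Roll of cream paper tape lying flat, 53 mm across, 12 mm high; a bystander to be left alone. The point is its centre, 6 mm up.
- red_cap_mid (a point): Loose red tube cap standing on the worktop, 17 mm across, 24 mm high; a bystander to be left alone. The point is its centre, 12 mm up.
Mind the look-alikes: they are no part of the job. Several things look just like the part that bears specimen_cup_mid: the one meant starts farthest to the robot's left. What is shaped like the part that bears lab_timer_mid but green or pink is not meant.

How it is judged:
By the outcome, as a careful person would: the job done as asked, in the order asked, and still so for the second after the job is handed in, with the robot touching nothing.
It also fails if it takes over 102 s, if anything falls off the work surface, if the arm or the gripper's body presses on something with over 40 N, if the wrist force passes 120 N, or if a joint passes its speed limit or range.

## Working session

There is one attempt and no reset: what is moved stays moved. The work goes in short steps, Python scripts to look and compute and a tool call to move; the robot and the scene stay as the last step left them, time stands still between calls to the robot, and variables do not carry over. Pictures are saved under pics/ and viewed, at most 17 in all, crops included, and the job is handed in when it is done.

Besides the shell and the picture viewer there is one more tool, called after "Emit:" by a JSON object that holds its "op" and its "data", one argument or row to a line. play_rows: Moves the arm, as the interface text tells. Its arguments: {"type":"object","properties":{"translation":{"type":"array","items":{"type":"array","items":{"type":"number","minimum":-1,"maximum":1}}},"twist":{"type":"array","items":{"type":"array","items":{"type":"number","minimum":-1,"maximum":1}}},"gripper":{"type":"array","items":{"type":"number"}}},"required":["translation","twist","gripper"]}

```bash
mkdir -p pics; ls
cat > h.py <<'E'
import cv2,numpy as np
from bench import robot
def snap(c,n):
    im=robot.snapshot(c); cv2.imwrite(f'pics/{n}.png',cv2.cvtColor(im,cv2.COLOR_RGB2BGR)); return im
def ray(c,uv,z):
    m=robot.camera_model(c);K=np.array(m['camera_matrix']);R=cv2.Rodrigues(np.array(m['rvec'],float))[0];t=np.array(m['tvec'],float).ravel()
    o=-R.T@t; d=R.T@np.linalg.inv(K)@np.array([uv[0],uv[1],1.]); s=(z-o[2])/d[2]; return o+s*d
def proj(c,p):
    m=robot.camera_model(c);return cv2.projectPoints(np.array(p,float).reshape(-1,3),np.array(m['rvec'],float),np.array(m['tvec'],float),np.array(m['camera_matrix'],float),None)[0].reshape(-1,2)
E
python3 - <<'E'
from h import *
o=robot.get_obs();print({k:np.round(o[k],3) for k in('time','tool_pos','ee_rot','width')})
snap('top','top0');snap('side','side0')
for c in('top','side'):
  for n in 'specimen_cup_mid dropper_bottle_mid test_cassette_mid lab_timer_mid cup_holder dropper_holder cassette_holder timer_holder paper_tape_mid red_cap_mid'.split():
    print(c,n,[(np.round(d['centre'],3).tolist(),round(d['score'],2),proj(c,d['centre'])[0].round().tolist()) for d in robot.spot_point(n,c)])
E
```

```text
pics
{'time': np.float64(0.0), 'tool_pos': array([ 0.122, -0.536,  0.403]), 'ee_rot': array([-3.139, -0.   ,  0.223]), 'width': np.float64(0.094)}
top specimen_cup_mid [([0.508, -0.194, 0.034], 0.9, [418.0, 236.0]), ([0.294, -0.182, 0.032], 0.63, [415.0, 316.0]), ([0.451, -0.109, 0.03], 0.54, [387.0, 257.0])]
top dropper_bottle_mid [([0.62, -0.11, 0.039], 0.52, [386.0, 195.0]), ([0.667, 0.118, 0.004], 0.4, [303.0, 182.0])]
top test_cassette_mid [([0.664, 0.12, 0.006], 0.69, [302.0, 183.0])]
top lab_timer_mid [([0.568, 0.448, 0.013], 0.87, [183.0, 216.0]), ([0.584, 0.326, 0.01], 0.84, [228.0, 210.0]), ([0.69, 0.259, 0.011], 0.63, [253.0, 173.0])]
top cup_holder [([0.396, -0.282, -0.0], 0.95, [449.0, 278.0]), ([0.392, 0.296, -0.0], 0.24, [237.0, 280.0])]
top dropper_holder [([0.559, -0.332, -0.001], 0.73, [464.0, 220.0]), ([0.666, 0.117, 0.008], 0.66, [303.0, 182.0])]
top cassette_holder [([0.429, 0.085, -0.002], 0.82, [314.0, 266.0])]
top timer_holder [([0.586, 0.326, 0.008], 0.46, [228.0, 210.0])]
top paper_tape_mid [([0.516, 0.22, 0.008], 0.79, [266.0, 234.0])]
top red_cap_mid [([0.
[... 401 characters left out ...]
388.0, 230.0]), ([0.581, 0.325, 0.009], 0.74, [344.0, 224.0]), ([0.57, 0.451, 0.01], 0.56, [334.0, 210.0]), ([0.392, 0.293, 0.004], 0.25, [275.0, 231.0])]
side cup_holder [([0.394, -0.287, -0.001], 0.85, [283.0, 349.0])]
side dropper_holder [([0.56, -0.333, -0.001], 0.85, [390.0, 359.0]), ([0.435, 0.081, 0.002], 0.63, [296.0, 262.0])]
side cassette_holder [([0.433, 0.083, 0.003], 0.98, [294.0, 261.0]), ([0.619, -0.111, 0.036], 0.27, [395.0, 280.0])]
side timer_holder [([0.392, 0.294, 0.002], 0.83, [275.0, 232.0])]
side paper_tape_mid [([0.516, 0.217, 0.006], 0.72, [324.0, 239.0]), ([0.583, 0.327, 0.008], 0.29, [344.0, 224.0])]
side red_cap_mid [([0.544, -0.003, 0.012], 0.66, [348.0, 270.0])]
```

Run:
```python
import cv2
i=cv2.imread('pics/top0.png')[140:340,140:500]
cv2.imwrite('pics/topc.png',cv2.resize(i,(800,444),interpolation=cv2.INTER_CUBIC))
```

```text
(no output)
```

View pics/topc.png

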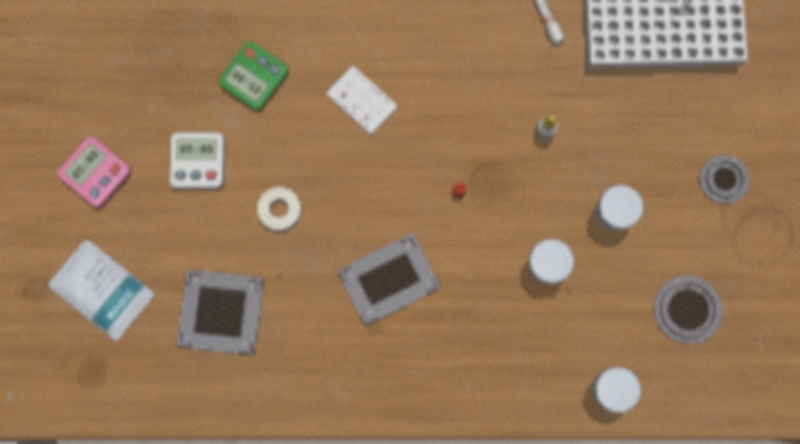

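View pics/side0.png

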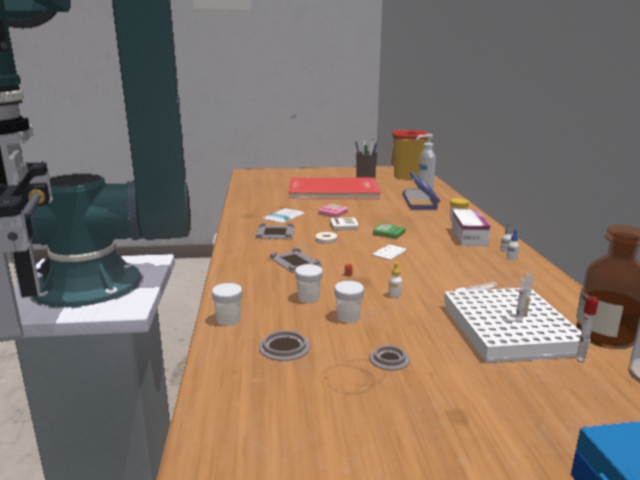

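The three cups alike in the crop are at (551,261), (620,206) and (617,389). The one farthest left (largest y) is (551,261), at about world (0.448, -0.108). The white timer is at (197,160); the green (254,75) and pink (94,172) ones aren't meant.

Emit:
{"op": "play_rows", "data": {
  "translation": [
    [0, 0, 0],
    [0, 0, 0],
    [0, 0, 0],
    [0.74, -0.97, 0],
    [0.74, -0.97, 0],
    [0.74, -0.97, 0],
    [0.74, -0.97, 0],
    [0.74, -0.97, 0]
  ],
  "twist": [
    [0, 0, 0.8],
    [0, 0, 0.8],
    [0, 0, 0.63],
    [0, 0, 0],
    [0, 0, 0],
    [0, 0, 0],
    [0, 0, 0],
    [0, 0, 0]
  ],
  "gripper": [1, 1, 1, 1, 1, 1, 1, 1]
}}

```text
time: 1.9
tool_pos: [0.2702, -0.3407, 0.4048]
ee_rot: [3.141, -0.001, -0.001]
wrist_force: [0.4, -0.7, -0.3]
width: 0.0938
finger_force: 0.0
```

Emit:
{"op": "play_rows", "data": {
  "translation": [
    [0.74, -0.97, 0],
    [0.74, -0.97, 0],
    [0.74, -0.97, 0],
    [0.74, -0.97, 0],
    [0.74, -0.97, 0],
    [0, 0, 0],
    [0, 0, 0]
  ],
  "twist": [
    [0, 0, 0],
    [0, 0, 0],
    [0, 0, 0],
    [0, 0, 0],
    [0, 0, 0],
    [0, 0, 0],
    [0, 0, 0]
  ],
  "gripper": [1, 1, 1, 1, 1, 1, 1]
}}

```text
time: 2.6
tool_pos: [0.418, -0.1475, 0.4046]
ee_rot: [3.141, 0.0, 0.003]
wrist_force: [-0.0, -0.3, 1.0]
width: 0.0939
finger_force: 0.0
```

```bash
cat >> h.py <<'E'
def st():
    o=robot.get_obs(); R=cv2.Rodrigues(np.zeros(3))[0]
    print('t',round(float(o['time']),2),'tcp',np.round(o['tool_pos'],4),'rpy',np.round(o['ee_rot'],3),'w',round(float(o['width']),4)); return o
def plan(x,y,z,yaw):
    """units: turn first (about tool z), then shift in the tool axes as they stand after the turn"""
    o=st(); d=np.array([x,y,z])-o['tool_pos']; c,s=np.cos(yaw),np.sin(yaw)
    dy=(yaw-o['ee_rot'][2]+np.pi/2)%np.pi-np.pi/2
    print('shift units',np.round([(c*d[0]+s*d[1])/.04,(s*d[0]-c*d[1])/.04,-d[2]/.04],2),'turn z units',round(-dy/.1,2))
def find(c,*names):
    for n in names: print(c,n,[(np.round(d['centre'],4).tolist(),round(d['score'],2),proj(c,d['centre'])[0].round().tolist()) for d in robot.spot_point(n,c)])
E
python3 - <<'E'
from h import *
st();snap('wrist','w0');find('wrist','specimen_cup_mid','dropper_bottle_mid','cassette_holder','test_cassette_mid')
E
```

```text
t 2.6 tcp [ 0.418  -0.1475  0.4046] rpy [3.141e+00 0.000e+00 3.000e-03] w 0.0939
wrist specimen_cup_mid [([0.5129, -0.1948, 0.032], 0.97, [362.0, 125.0]), ([0.4492, -0.1101, 0.0363], 0.64, [277.0, 191.0]), ([0.2989, -0.1807, 0.0294], 0.58, [344.0, 324.0])]
wrist dropper_bottle_mid [([0.6172, -0.108, 0.0352], 0.77, [269.0, 4.0])]
wrist cassette_holder [([0.4302, 0.086, 0.0025], 0.69, [105.0, 206.0])]
wrist test_cassette_mid []
```

View pics/w0.png

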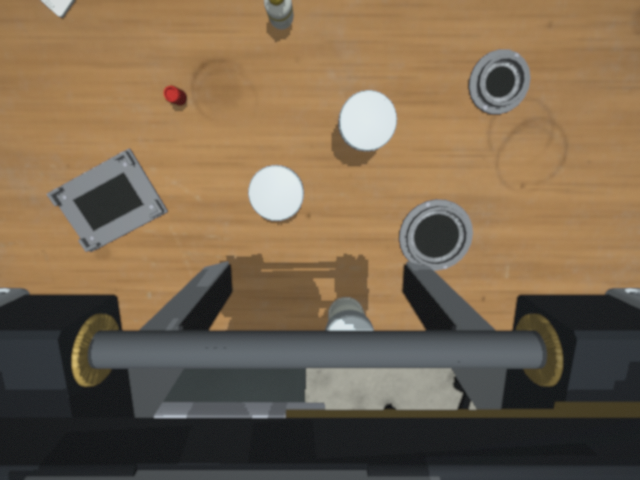

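The wrist view shows three grey-lidded cups: (276,193), (368,120) and (348,315). The leftmost, (276,193), has the largest y, so it's the one. The cup ring is at (436,235), the dropper ring at (500,82) and the cassette holder at (107,201).

Run:
```python
from h import *
print('lid',ray('wrist',(276,193),.062), 'lid edges',ray('wrist',(249,193),.062)-ray('wrist',(303,193),.062))
print('cup ring',ray('wrist',(436.5,235),.008),'drop ring',ray('wrist',(500,81.5),.008))
# dark-floor/plate fits
im=cv2.imread('pics/w0.png')
print('cass holder corners');P=[ray('wrist',p,.004)[:2] for p in((51,194),(130,151),(166,212),(92,250))]
P=np.array(P);print(P.mean(0),[np.round((np.linalg.norm(P[i]-P[i-1]),np.arctan2(*(P[i]-P[i-1])[::-1])),3) for i in range(4)])
plan(.449,-.109,.300,0)
c=im[140:260,220:440];cv2.imwrite('pics/w0c.png',cv2.resize(c,None,fx=3.5,fy=3.5))
```

```text
lid [ 0.44984842 -0.11290144  0.062     ] lid edges [0.00018116 0.05061611 0.        ]
cup ring [ 0.3963639  -0.28574364  0.008     ] drop ring [ 0.55679065 -0.33834931  0.008     ]
cass holder corners
[0.43378412 0.07940773] [array([0.074, 0.505]), array([ 0.104, -1.114]), array([ 0.074, -2.694]), array([0.1  , 2.026])]
t 2.85 tcp [ 0.417  -0.1497  0.4047] rpy [ 3.141e+00  0.000e+00 -3.000e-03] w 0.0942
shift units [ 0.8  -1.02  2.62] turn z units -0.03
```

View pics/w0c.png

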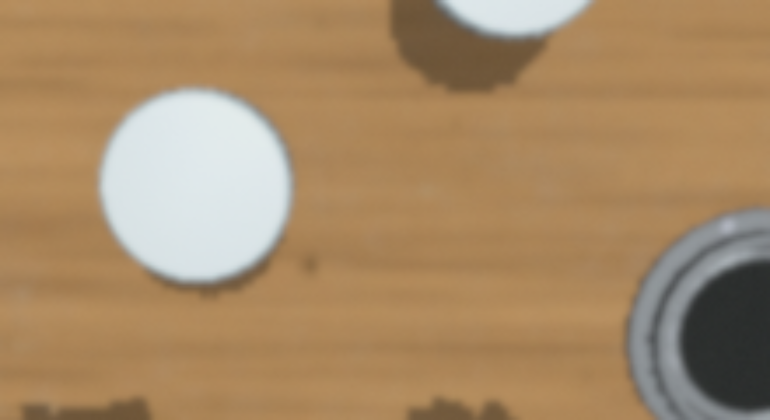

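The crop confirms a plain light grey lid on the leftmost cup. Grasping it now.

Emit:
{"op": "play_rows", "data": {
  "translation": [
    [0.4, -0.48, 0],
    [0.4, -0.47, 0],
    [0, 0, 0.9],
    [0, 0, 0.9],
    [0, 0, 0.9],
    [0, 0, 0.9],
    [0, 0, 0.67],
    [0, 0, 0]
  ],
  "twist": [
    [0, 0, 0],
    [0, 0, 0],
    [0, 0, 0],
    [0, 0, 0],
    [0, 0, 0],
    [0, 0, 0],
    [0, 0, 0],
    [0, 0, 0]
  ],
  "gripper": [1, 1, 1, 1, 1, 1, 1, 1]
}}

```text
time: 3.65
tool_pos: [0.4474, -0.111, 0.2296]
ee_rot: [-3.138, 0.009, -0.003]
wrist_force: [-1.8, -0.6, -0.4]
width: 0.0942
finger_force: 0.0
```

Emit:
{"op": "play_rows", "data": {
  "translation": [
    [0, 0, 0],
    [0, 0, 0],
    [0, 0, 0],
    [0, 0, 0],
    [0, 0, 0],
    [0, 0, 0]
  ],
  "twist": [
    [0, 0, 0],
    [0, 0, 0],
    [0, 0, 0],
    [0, 0, 0],
    [0, 0, 0],
    [0, 0, 0]
  ],
  "gripper": [-1, -1, -1, -1, -1, -1]
}}

```text
time: 4.25
tool_pos: [0.4498, -0.1104, 0.2344]
ee_rot: [3.141, -0.001, -0.0]
wrist_force: [-0.3, -0.2, 1.7]
width: 0.0502
finger_force: 30.0
```

Emit:
{"op": "play_rows", "data": {
  "translation": [
    [0, 0, -0.8],
    [0, 0, -0.9],
    [0, 0, -0.8],
    [-0.27, 0.87, 0],
    [-0.27, 0.87, 0],
    [-0.27, 0.87, 0],
    [-0.27, 0.87, 0],
    [-0.27, 0.88, 0]
  ],
  "twist": [
    [0, 0, 0],
    [0, 0, 0],
    [0, 0, 0],
    [0, 0, 0],
    [0, 0, 0],
    [0, 0, 0],
    [0, 0, 0],
    [0, 0, 0]
  ],
  "gripper": [-1, -1, -1, -1, -1, -1, -1, -1]
}}

```text
time: 5.05
tool_pos: [0.3949, -0.286, 0.3338]
ee_rot: [3.142, 0.0, 0.0]
wrist_force: [0.6, 0.2, 0.3]
width: 0.0501
finger_force: 30.0
```

Emit:
{"op": "play_rows", "data": {
  "translation": [
    [0, 0, 0],
    [0, 0, 0.6],
    [0, 0, 0.6],
    [0, 0, 0],
    [0, 0, 0]
  ],
  "twist": [
    [0, 0, 0],
    [0, 0, 0],
    [0, 0, 0],
    [0, 0, 0],
    [0, 0, 0]
  ],
  "gripper": [-1, -1, -1, -1, -1]
}}

```text
time: 5.55
tool_pos: [0.3957, -0.2843, 0.2858]
ee_rot: [-3.141, 0.001, 0.0]
wrist_force: [0.3, -0.5, -0.2]
width: 0.0497
finger_force: 30.0
```

Run:
```python
from h import *
st();snap('wrist','w1');find('wrist','specimen_cup_mid','cup_holder');plan(.396,-.285,.24,0)
```

```text
t 5.55 tcp [ 0.3957 -0.2843  0.2858] rpy [-3.141e+00  1.000e-03  0.000e+00] w 0.0497
wrist specimen_cup_mid [([0.5087, -0.1949, 0.0266], 0.98, [177.0, 84.0])]
wrist cup_holder [([0.3964, -0.2801, 0.0026], 0.64, [309.0, 242.0])]
t 5.7 tcp [ 0.3961 -0.2849  0.2875] rpy [ 3.14e+00 -2.00e-03  0.00e+00] w 0.0497
shift units [-0.    0.    1.19] turn z units 0.0
```

View pics/w1.png

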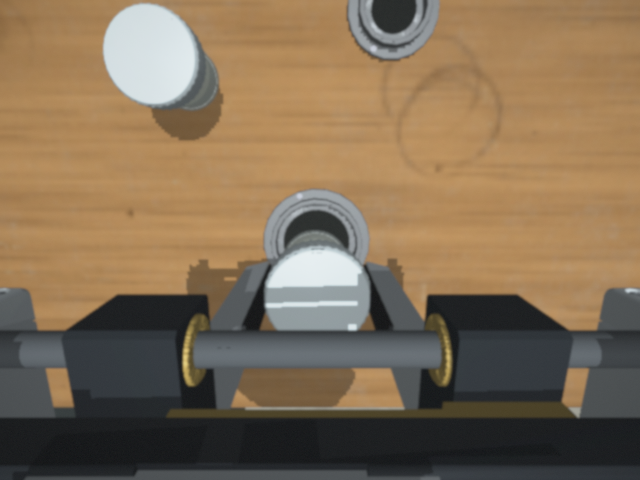

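Cup is held straight over its ring (ring centre about (316,240)). Lowering and releasing.

Emit:
{"op": "play_rows", "data": {
  "translation": [
    [0, -0.05, 0.4],
    [0, 0, 0.4],
    [0, 0, 0.3],
    [0, 0, 0.1],
    [0, 0, 0],
    [0, 0, 0]
  ],
  "twist": [
    [0, 0, 0],
    [0, 0, 0],
    [0, 0, 0],
    [0, 0, 0],
    [0, 0, 0],
    [0, 0, 0]
  ],
  "gripper": [-1, -1, -1, -1, -1, -1]
}}

```text
time: 6.3
tool_pos: [0.3958, -0.2831, 0.2386]
ee_rot: [3.14, -0.001, -0.0]
wrist_force: [0.2, 0.4, -0.7]
width: 0.05
finger_force: 30.0
```

Run:
```python
from h import *
o=st();print(o['wrist_force'])
```

```text
t 6.3 tcp [ 0.3958 -0.2831  0.2386] rpy [ 3.14e+00 -1.00e-03 -0.00e+00] w 0.05
[ 0.21040084  0.37062602 -0.74854219]
```

Emit:
{"op": "play_rows", "data": {
  "translation": [
    [0, 0, 0.04],
    [0, 0, 0],
    [0, 0, 0],
    [0, 0, 0],
    [0, 0, 0],
    [0, 0, -0.9],
    [0, 0, -0.9],
    [0, 0, -0.9]
  ],
  "twist": [
    [0, 0, 0],
    [0, 0, 0],
    [0, 0, 0],
    [0, 0, 0],
    [0, 0, 0],
    [0, 0, 0],
    [0, 0, 0],
    [0, 0, 0]
  ],
  "gripper": [-1, -1, 1, 1, 1, 1, 1, 1]
}}

```text
time: 7.1
tool_pos: [0.3954, -0.2828, 0.3449]
ee_rot: [-3.141, 0.001, -0.0]
wrist_force: [1.2, -1.1, 0.1]
width: 0.0929
finger_force: 0.0
```

Emit:
{"op": "play_rows", "data": {
  "translation": [
    [0.8, -0.72, 0],
    [0.8, -0.72, 0],
    [0.8, -0.72, 0],
    [0.8, -0.72, 0],
    [0.8, -0.72, 0],
    [0.8, -0.75, 0],
    [0, 0, 0],
    [0, 0, 0]
  ],
  "twist": [
    [0, 0, 0],
    [0, 0, 0],
    [0, 0, 0],
    [0, 0, 0],
    [0, 0, 0],
    [0, 0, 0],
    [0, 0, 0],
    [0, 0, 0]
  ],
  "gripper": [1, 1, 1, 1, 1, 1, 1, 1]
}}

```text
time: 7.9
tool_pos: [0.588, -0.1083, 0.3434]
ee_rot: [3.141, 0.002, 0.002]
wrist_force: [-0.3, 0.3, 0.0]
width: 0.0939
finger_force: 0.0
```

Run:
```python
from h import *
st();snap('wrist','w2');find('wrist','dropper_bottle_mid','test_cassette_mid','dropper_holder','specimen_cup_mid')
```

```text
t 7.9 tcp [ 0.588  -0.1083  0.3434] rpy [3.141e+00 2.000e-03 2.000e-03] w 0.0939
wrist dropper_bottle_mid [([0.6189, -0.1112, 0.0355], 0.81, [317.0, 198.0])]
wrist test_cassette_mid [([0.6629, 0.1176, 0.0082], 0.68, [59.0, 145.0])]
wrist dropper_holder [([0.5574, -0.3363, -0.0005], 0.63, [545.0, 255.0])]
wrist specimen_cup_mid [([0.5122, -0.1942, 0.0285], 0.96, [406.0, 311.0])]
```

View pics/w2.png

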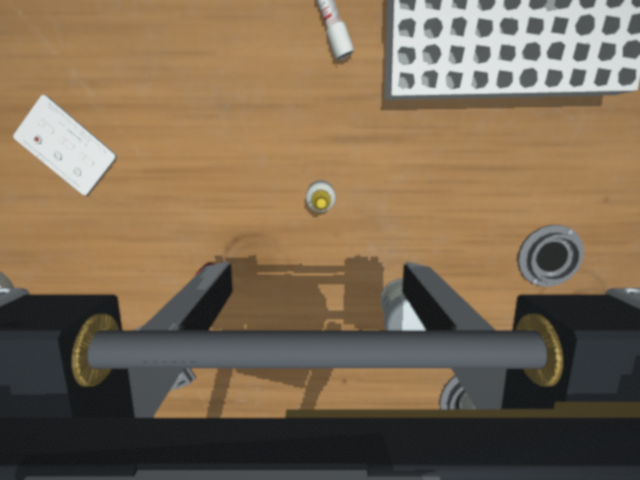

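Bottle top at (321,203) and shoulder at (320,196). The cassette corners are at (44,96), (115,158), (86,194) and (13,134), and the dropper ring is at (551,255).

Run:
```python
from h import *
print('tip',ray('wrist',(321,203),.071),'shoulder',ray('wrist',(320,196),.046))
print('ring',ray('wrist',(551,255),.008))
P=np.array([ray('wrist',p,.005)[:2] for p in((43,95),(116,158),(86,195),(13,134))])
print(P.mean(0),[np.round((np.linalg.norm(P[i]-P[i-1]),np.arctan2(*(P[i]-P[i-1])[::-1])),3) for i in range(4)])
plan(.619,-.1105,.212,0)
```

```text
tip [ 0.61951567 -0.11452135  0.071     ] shoulder [ 0.6218571  -0.11401854  0.046     ]
ring [ 0.56037197 -0.33590448  0.008     ]
[0.66246564 0.11502996] [array([ 0.046, -0.789]), array([ 0.078, -2.332]), array([0.047, 2.372]), array([0.079, 0.805])]
t 8.15 tcp [ 0.5868 -0.11    0.3445] rpy [ 3.141e+00 -0.000e+00 -2.000e-03] w 0.0944
shift units [0.8  0.01 3.31] turn z units -0.02
```

Emit:
{"op": "play_rows", "data": {
  "translation": [
    [0.4, 0.02, 0],
    [0.42, 0.03, 0],
    [0, 0, 0.8],
    [0, 0, 0.9],
    [0, 0, 0.8],
    [0, 0, 0.6],
    [0, 0, 0.2],
    [0, 0, 0]
  ],
  "twist": [
    [0, 0, 0],
    [0, 0, 0],
    [0, 0, 0],
    [0, 0, 0],
    [0, 0, 0],
    [0, 0, 0],
    [0, 0, 0],
    [0, 0, 0]
  ],
  "gripper": [1, 1, 1, 1, 1, 1, 1, 1]
}}

```text
time: 8.95
tool_pos: [0.6197, -0.1115, 0.2111]
ee_rot: [-3.141, 0.003, -0.001]
wrist_force: [0.7, 0.0, 0.3]
width: 0.0941
finger_force: 0.0
```

Emit:
{"op": "play_rows", "data": {
  "translation": [
    [0, 0, 0],
    [0, 0, 0],
    [0, 0, 0],
    [0, 0, 0],
    [0, 0, 0],
    [0, 0, 0],
    [0, 0, 0],
    [0, 0, 0]
  ],
  "twist": [
    [0, 0, 0],
    [0, 0, 0],
    [0, 0, 0],
    [0, 0, 0],
    [0, 0, 0],
    [0, 0, 0],
    [0, 0, 0],
    [0, 0, 0]
  ],
  "gripper": [-1, -1, -1, -1, -1, -1, -1, -1]
}}

```text
time: 9.75
tool_pos: [0.6204, -0.1109, 0.2122]
ee_rot: [3.142, 0.0, -0.0]
wrist_force: [0.3, 0.3, 0.7]
width: 0.0335
finger_force: 0.0
```

Fingers still closing; wait, then lift and carry to (0.559, -0.336).

Emit:
{"op": "play_rows", "data": {
  "translation": [
    [0, 0, 0],
    [0, 0, 0],
    [0, 0, 0],
    [0, 0, 0]
  ],
  "twist": [
    [0, 0, 0],
    [0, 0, 0],
    [0, 0, 0],
    [0, 0, 0]
  ],
  "gripper": [-1, -1, -1, -1]
}}

```text
time: 10.15
tool_pos: [0.6204, -0.1109, 0.2122]
ee_rot: [3.142, 0.0, -0.0]
wrist_force: [0.1, 0.4, -0.8]
width: 0.0245
finger_force: 30.0
```

Emit:
{"op": "play_rows", "data": {
  "translation": [
    [0, 0, -0.8],
    [0, 0, -0.9],
    [0, 0, -0.8],
    [-0.25, 0.93, 0],
    [-0.25, 0.93, 0],
    [-0.25, 0.93, 0],
    [-0.25, 0.93, 0],
    [-0.25, 0.93, 0]
  ],
  "twist": [
    [0, 0, 0],
    [0, 0, 0],
    [0, 0, 0],
    [0, 0, 0],
    [0, 0, 0],
    [0, 0, 0],
    [0, 0, 0],
    [0, 0, 0]
  ],
  "gripper": [-1, -1, -1, -1, -1, -1, -1, -1]
}}

```text
time: 10.95
tool_pos: [0.5698, -0.2982, 0.3122]
ee_rot: [3.142, -0.0, -0.0]
wrist_force: [-0.1, 0.3, -0.2]
width: 0.0244
finger_force: 30.0
```

Emit:
{"op": "play_rows", "data": {
  "translation": [
    [-0.26, 0.95, 0],
    [0, 0, 0.5],
    [0, 0, 0.7],
    [0, 0, 0.4],
    [0, 0, 0],
    [0, 0, 0]
  ],
  "twist": [
    [0, 0, 0],
    [0, 0, 0],
    [0, 0, 0],
    [0, 0, 0],
    [0, 0, 0],
    [0, 0, 0]
  ],
  "gripper": [-1, -1, -1, -1, -1, -1]
}}

```text
time: 11.55
tool_pos: [0.5602, -0.3346, 0.2484]
ee_rot: [-3.141, 0.0, 0.0]
wrist_force: [0.3, -0.5, 0.0]
width: 0.0247
finger_force: 30.0
```

Run:
```python
from h import *
st();snap('wrist','w3');plan(.559,-.336,.216,0)
```

```text
t 11.55 tcp [ 0.5602 -0.3346  0.2484] rpy [-3.141  0.     0.   ] w 0.0247
t 11.6 tcp [ 0.5605 -0.3348  0.2495] rpy [ 3.14e+00 -2.00e-03  0.00e+00] w 0.0243
shift units [-0.04  0.03  0.84] turn z units 0.0
```

View pics/w3.png

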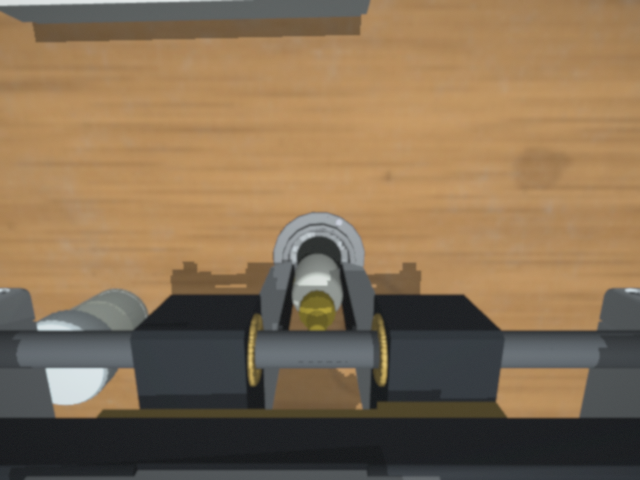

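Bottle is upright over its ring (foot centre about (319,255)). Lowering and releasing, then heading to the cassette.

Emit:
{"op": "play_rows", "data": {
  "translation": [
    [-0.02, 0.02, 0.4],
    [0, 0, 0.3],
    [0, 0, 0.15],
    [0, 0, 0.02],
    [0, 0, 0],
    [0, 0, 0]
  ],
  "twist": [
    [0, 0, 0],
    [0, 0, 0],
    [0, 0, 0],
    [0, 0, 0],
    [0, 0, 0],
    [0, 0, 0]
  ],
  "gripper": [-1, -1, -1, -1, -1, -1]
}}

```text
time: 12.2
tool_pos: [0.5589, -0.3354, 0.2153]
ee_rot: [-3.141, 0.001, 0.0]
wrist_force: [-3.2, 2.1, 8.8]
width: 0.0245
finger_force: 30.0
```

Emit:
{"op": "play_rows", "data": {
  "translation": [
    [0, 0, 0],
    [0, 0, 0],
    [0, 0, 0],
    [0, 0, 0],
    [0, 0, -0.6],
    [0, 0, -0.9],
    [0, 0, -0.9],
    [0, 0, -0.8]
  ],
  "twist": [
    [0, 0, 0],
    [0, 0, 0],
    [0, 0, 0],
    [0, 0, 0],
    [0, 0, 0],
    [0, 0, 0],
    [0, 0, 0],
    [0, 0, 0]
  ],
  "gripper": [1, 1, 1, 1, 1, 1, 1, 1]
}}

```text
time: 13.0
tool_pos: [0.5592, -0.3357, 0.343]
ee_rot: [3.141, -0.0, -0.0]
wrist_force: [0.3, -0.1, -0.7]
width: 0.0848
finger_force: 0.0
```

Run:
```python
from h import *
o=st();print(o['joint_positions'])
snap('wrist','w4')
find('wrist','dropper_bottle_mid','dropper_holder')
plan(.63,.10,.34,.807); plan(.63,.10,.34,-.78)
```

```text
t 13.0 tcp [ 0.5592 -0.3357  0.343 ] rpy [ 3.141 -0.    -0.   ] w 0.0848
[-6.27585453e-01  3.32478205e-01  1.20222912e+00 -7.93719618e-05
  1.60625557e+00  9.43432861e-01]
wrist dropper_bottle_mid [([0.5553, -0.3353, 0.0372], 0.75, [312.0, 243.0])]
wrist dropper_holder [([0.5604, -0.3347, -0.0021], 0.97, [313.0, 227.0])]
t 13.15 tcp [ 0.5596 -0.336   0.3448] rpy [ 3.138 -0.005 -0.   ] w 0.0932
shift units [ 9.09 -6.27  0.12] turn z units -8.07
t 13.15 tcp [ 0.5596 -0.336   0.3448] rpy [ 3.138 -0.005 -0.   ] w 0.0932
shift units [-6.41 -8.99  0.12] turn z units 7.8
```

Emit:
{"op": "play_rows", "data": {
  "translation": [
    [0, 0, 0],
    [0, 0, 0],
    [0, 0, 0],
    [0, 0, 0],
    [0, 0, 0],
    [0, 0, 0],
    [0, 0, 0],
    [0, 0, 0]
  ],
  "twist": [
    [0, 0, -1],
    [0, 0, -1],
    [0, 0, -1],
    [0, 0, -1],
    [0, 0, -1],
    [0, 0, -1],
    [0, 0, -1],
    [0, 0, -1]
  ],
  "gripper": [1, 1, 1, 1, 1, 1, 1, 1]
}}

```text
time: 13.95
tool_pos: [0.5589, -0.3355, 0.3382]
ee_rot: [-3.137, 0.001, 0.804]
wrist_force: [-0.4, -0.1, -1.0]
width: 0.0942
finger_force: 0.0
```

Emit:
{"op": "play_rows", "data": {
  "translation": [
    [0.9, -0.63, 0],
    [0.9, -0.63, 0],
    [0.9, -0.63, 0],
    [0.9, -0.63, 0],
    [0.9, -0.63, 0],
    [0.9, -0.63, 0],
    [0.9, -0.63, 0],
    [0.9, -0.63, 0]
  ],
  "twist": [
    [0, 0, 0],
    [0, 0, 0],
    [0, 0, 0],
    [0, 0, 0],
    [0, 0, 0],
    [0, 0, 0],
    [0, 0, 0],
    [0, 0, 0]
  ],
  "gripper": [1, 1, 1, 1, 1, 1, 1, 1]
}}

```text
time: 14.75
tool_pos: [0.6149, 0.0131, 0.3385]
ee_rot: [-3.138, 0.003, 0.8]
wrist_force: [0.2, 0.7, -0.4]
width: 0.0939
finger_force: 0.0
```

Emit:
{"op": "play_rows", "data": {
  "translation": [
    [0.9, -0.63, 0],
    [0.9, -0.63, 0],
    [0, 0, 0],
    [0, 0, 0]
  ],
  "twist": [
    [0, 0, 0],
    [0, 0, 0],
    [0, 0, 0],
    [0, 0, 0]
  ],
  "gripper": [1, 1, 1, 1]
}}

```text
time: 15.15
tool_pos: [0.629, 0.099, 0.3387]
ee_rot: [-3.139, 0.004, 0.802]
wrist_force: [0.0, -0.1, 0.1]
width: 0.094
finger_force: 0.0
```

```bash
cat >> h.py <<'E'
def quad(im,c,uv,z,thr=165,r=110):
    """white rectangle near pixel uv: centre and the angle/size of its sides in the world at height z"""
    m=(im.min(2)>thr).astype(np.uint8); m=cv2.morphologyEx(m,cv2.MORPH_CLOSE,np.ones((9,9)))
    n,l,s,ce=cv2.connectedComponentsWithStats(m); ok=[i for i in range(1,n) if s[i,4]>1500]
    i=min(ok,key=lambda i:np.hypot(*(ce[i]-uv))); ct=max(cv2.findContours((l==i).astype(np.uint8),0,2)[0],key=cv2.contourArea)
    P=np.array([ray(c,p,z)[:2] for p in ct[:,0]]); print('px',ce[i].round(),'rect',cv2.minAreaRect((P*1000).astype(np.float32)))
E
python3 - <<'E'
from h import *
st();im=snap('wrist','w5');find('wrist','test_cassette_mid')
d=robot.spot_point('test_cassette_mid','wrist');
if d: quad(im,'wrist',proj('wrist',d[0]['centre'])[0],.004)
E
```

```text
t 15.15 tcp [0.629  0.099  0.3387] rpy [-3.139  0.004  0.802] w 0.094
wrist test_cassette_mid [([0.664, 0.1179, 0.0045], 0.57, [327.0, 184.0])]
px [327. 184.] rect ((663.16748046875, 115.92401885986328), (78.1808853149414, 50.32403564453125), 46.227394104003906)
```

View pics/w5.png

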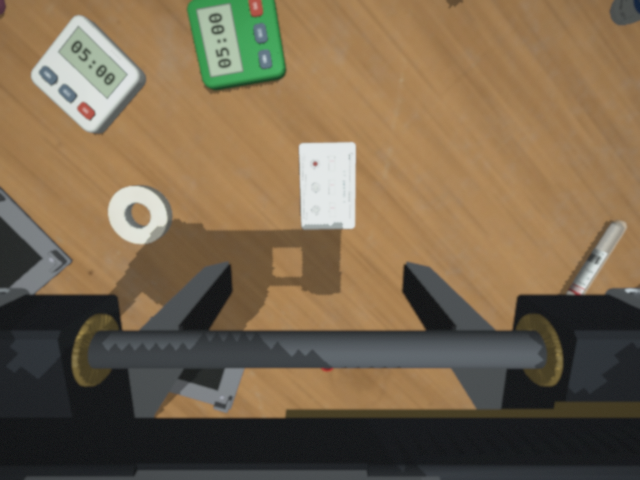

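The cassette at (327,184) measures 78x50 mm, with its long axis at 0.807 rad and its centre at (0.663, 0.1165).

Run:
```python
from h import *
plan(.6633,.1165,.2015,.807)
```

```text
t 15.3 tcp [0.6292 0.0967 0.3403] rpy [-3.141e+00  2.000e-03  7.980e-01] w 0.0942
shift units [0.95 0.27 3.47] turn z units -0.09
```

Emit:
{"op": "play_rows", "data": {
  "translation": [
    [0.47, 0.13, 0],
    [0.46, 0.13, 0],
    [0, 0, 0.8],
    [0, 0, 0.9],
    [0, 0, 0.9],
    [0, 0, 0.6],
    [0, 0, 0.1],
    [0, 0, 0]
  ],
  "twist": [
    [0, 0, -0.06],
    [0, 0, 0],
    [0, 0, 0],
    [0, 0, 0],
    [0, 0, 0],
    [0, 0, 0],
    [0, 0, 0],
    [0, 0, 0]
  ],
  "gripper": [1, 1, 1, 1, 1, 1, 1, 1]
}}

```text
time: 16.1
tool_pos: [0.6625, 0.1162, 0.2087]
ee_rot: [-3.141, 0.002, 0.804]
wrist_force: [-0.6, 0.5, 0.2]
width: 0.0941
finger_force: 0.0
```

Emit:
{"op": "play_rows", "data": {
  "translation": [
    [0, 0, 0],
    [0, 0, 0]
  ],
  "twist": [
    [0, 0, 0],
    [0, 0, 0]
  ],
  "gripper": [1, 1]
}}

```text
time: 16.3
tool_pos: [0.6634, 0.1173, 0.2122]
ee_rot: [3.138, -0.003, 0.805]
wrist_force: [0.1, -0.9, -0.1]
width: 0.0941
finger_force: 0.0
```

Emit:
{"op": "play_rows", "data": {
  "translation": [
    [0, 0, 0.15],
    [0, 0, 0],
    [0, 0, 0]
  ],
  "twist": [
    [0, 0, 0],
    [0, 0, 0],
    [0, 0, 0]
  ],
  "gripper": [1, 1, 1]
}}

```text
time: 16.6
tool_pos: [0.6625, 0.1178, 0.2034]
ee_rot: [-3.142, 0.0, 0.806]
wrist_force: [-0.2, -0.2, 1.0]
width: 0.094
finger_force: 0.0
```

Emit:
{"op": "play_rows", "data": {
  "translation": [
    [0, 0, 0]
  ],
  "twist": [
    [0, 0, 0]
  ],
  "gripper": [1]
}}

```text
time: 16.7
tool_pos: [0.6626, 0.1177, 0.2035]
ee_rot: [3.141, 0.0, 0.806]
wrist_force: [0.6, 0.3, 0.0]
width: 0.094
finger_force: 0.0
```

Emit:
{"op": "play_rows", "data": {
  "translation": [
    [0, 0, 0]
  ],
  "twist": [
    [0, 0, 0]
  ],
  "gripper": [1]
}}

```text
time: 16.8
tool_pos: [0.6626, 0.1177, 0.2035]
ee_rot: [3.141, -0.0, 0.806]
wrist_force: [-0.2, -0.4, -0.5]
width: 0.0936
finger_force: 0.0
```

Emit:
{"op": "play_rows", "data": {
  "translation": [
    [0, 0, 0.06],
    [0, 0, 0],
    [0, 0, 0],
    [0, 0, 0],
    [0, 0, 0],
    [0, 0, 0],
    [0, 0, 0],
    [0, 0, 0]
  ],
  "twist": [
    [0, 0, 0],
    [0, 0, 0],
    [0, 0, 0],
    [0, 0, 0],
    [0, 0, 0],
    [0, 0, 0],
    [0, 0, 0],
    [0, 0, 0]
  ],
  "gripper": [1, 1, -1, -1, -1, -1, -1, -1]
}}

```text
time: 17.6
tool_pos: [0.6626, 0.1176, 0.2011]
ee_rot: [3.142, 0.0, 0.806]
wrist_force: [0.1, -1.1, 0.9]
width: 0.0493
finger_force: 20.1
```

Emit:
{"op": "play_rows", "data": {
  "translation": [
    [0, 0, 0],
    [0, 0, 0],
    [0, 0, -0.4],
    [0, 0, -0.8],
    [0, 0, -0.8],
    [0, 0, -0.5],
    [0, 0, 0]
  ],
  "twist": [
    [0, 0, 0],
    [0, 0, 0],
    [0, 0, 0],
    [0, 0, 0],
    [0, 0, 0],
    [0, 0, 0],
    [0, 0, 0]
  ],
  "gripper": [-1, -1, -1, -1, -1, -1, -1]
}}

```text
time: 18.3
tool_pos: [0.6635, 0.1177, 0.3075]
ee_rot: [3.135, -0.008, 0.806]
wrist_force: [0.7, 0.3, -0.0]
width: 0.049
finger_force: 30.0
```

Run:
```python
from h import *
plan(.41,.06,.3,2.027)
```

```text
t 18.3 tcp [0.6635 0.1177 0.3075] rpy [ 3.135 -0.008  0.806] w 0.049
shift units [ 1.5  -6.33  0.19] turn z units -12.21
```

Emit:
{"op": "play_rows", "data": {
  "translation": [
    [0, 0, 0],
    [0, 0, 0],
    [0, 0, 0],
    [0, 0, 0],
    [0, 0, 0],
    [0, 0, 0],
    [0, 0, 0],
    [0, 0, 0]
  ],
  "twist": [
    [0, 0, -0.95],
    [0, 0, -0.95],
    [0, 0, -0.95],
    [0, 0, -0.95],
    [0, 0, -0.95],
    [0, 0, -0.95],
    [0, 0, -0.95],
    [0, 0, -0.95]
  ],
  "gripper": [-1, -1, -1, -1, -1, -1, -1, -1]
}}

```text
time: 19.1
tool_pos: [0.6623, 0.1176, 0.2996]
ee_rot: [-3.139, 0.0, 1.57]
wrist_force: [0.2, 0.1, -0.4]
width: 0.049
finger_force: 30.0
```

Emit:
{"op": "play_rows", "data": {
  "translation": [
    [0, 0, 0],
    [0, 0, 0],
    [0, 0, 0],
    [0, 0, 0],
    [0, 0, 0],
    [0, 0, 0]
  ],
  "twist": [
    [0, 0, -0.95],
    [0, 0, -0.95],
    [0, 0, -0.95],
    [0, 0, -0.95],
    [0, 0, -0.8],
    [0, 0, 0]
  ],
  "gripper": [-1, -1, -1, -1, -1, -1]
}}

```text
time: 19.7
tool_pos: [0.6623, 0.1176, 0.2997]
ee_rot: [-3.139, -0.001, 2.026]
wrist_force: [0.8, -0.7, -0.3]
width: 0.0485
finger_force: 30.0
```

Emit:
{"op": "play_rows", "data": {
  "translation": [
    [0.1, -0.8, 0],
    [0.1, -0.8, 0],
    [0.1, -0.8, 0],
    [0.1, -0.8, 0],
    [0.1, -0.8, 0],
    [0.1, -0.8, 0],
    [0.14, -0.77, 0],
    [0, 0, 0]
  ],
  "twist": [
    [0, 0, 0],
    [0, 0, 0],
    [0, 0, 0],
    [0, 0, 0],
    [0, 0, 0],
    [0, 0, 0],
    [0, 0, 0],
    [0, 0, 0]
  ],
  "gripper": [-1, -1, -1, -1, -1, -1, -1, -1]
}}

```text
time: 20.5
tool_pos: [0.4465, 0.0458, 0.3001]
ee_rot: [-3.139, -0.001, 2.023]
wrist_force: [-0.7, -0.6, 0.7]
width: 0.049
finger_force: 30.0
```

Emit:
{"op": "play_rows", "data": {
  "translation": [
    [0, 0, 0],
    [0, 0, 0]
  ],
  "twist": [
    [0, 0, 0],
    [0, 0, 0]
  ],
  "gripper": [-1, -1]
}}

```text
time: 20.7
tool_pos: [0.4501, 0.0464, 0.3012]
ee_rot: [3.141, 0.0, 2.025]
wrist_force: [-0.5, 0.4, -0.2]
width: 0.049
finger_force: 30.0
```

Run:
```python
from h import *
st();snap('wrist','w6');find('wrist','cassette_holder')
```

```text
t 20.7 tcp [0.4501 0.0464 0.3012] rpy [3.141 0.    2.025] w 0.049
wrist cassette_holder [([0.4317, 0.0832, 0.0017], 0.96, [315.0, 184.0])]
```

View pics/w6.png

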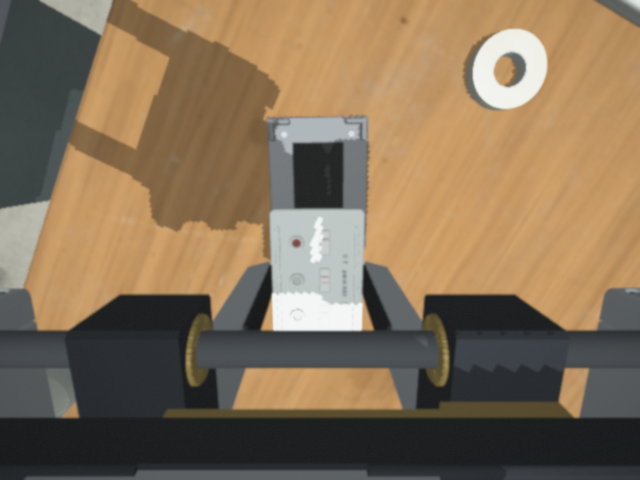

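Cassette is in hand, in line with its holder; the holder's far corners are at (268,117) and (368,117).

Run:
```python
from h import *
a=ray('wrist',(268,117),.012)[:2];b=ray('wrist',(368,117),.012)[:2];d=b-a
print(a,b,np.linalg.norm(d),np.arctan2(d[1],d[0])+np.pi/2)
u=np.array([np.cos(2.027),np.sin(2.027)]);c=(a+b)/2-.053*u;print('centre',c)
plan(.432,.0825,.23,2.027); plan(c[0],c[1],.23,2.027)
```

```text
[0.37786235 0.11327393] [0.44472604 0.14594461] 0.07441858435700713 2.025295511891481
centre [0.43464298 0.08202951]
t 20.8 tcp [0.4503 0.0465 0.3011] rpy [3.141 0.    2.026] w 0.0489
shift units [ 1.01 -0.01  1.78] turn z units -0.01
t 20.8 tcp [0.4503 0.0465 0.3011] rpy [3.141 0.    2.026] w 0.0489
shift units [0.97 0.04 1.78] turn z units -0.01
```

Emit:
{"op": "play_rows", "data": {
  "translation": [
    [0.5, 0.01, 0],
    [0.49, 0.01, 0],
    [0, 0, 0.6],
    [0, 0, 0.8],
    [0, 0, 0.6],
    [0, 0, 0.2],
    [0, 0, 0],
    [0, 0, 0]
  ],
  "twist": [
    [0, 0, 0],
    [0, 0, 0],
    [0, 0, 0],
    [0, 0, 0],
    [0, 0, 0],
    [0, 0, 0],
    [0, 0, 0],
    [0, 0, 0]
  ],
  "gripper": [-1, -1, -1, -1, -1, -1, -1, -1]
}}

```text
time: 21.6
tool_pos: [0.4337, 0.0823, 0.2141]
ee_rot: [3.14, 0.001, 2.026]
wrist_force: [-0.8, -0.7, 0.2]
width: 0.0489
finger_force: 30.0
```

Emit:
{"op": "play_rows", "data": {
  "translation": [
    [0, 0, 0.08],
    [0, 0, 0.06],
    [0, 0, 0],
    [0, 0, 0]
  ],
  "twist": [
    [0, 0, 0],
    [0, 0, 0],
    [0, 0, 0],
    [0, 0, 0]
  ],
  "gripper": [-1, -1, -1, -1]
}}

```text
time: 22.0
tool_pos: [0.4329, 0.0822, 0.2078]
ee_rot: [3.141, 0.0, 2.026]
wrist_force: [-0.8, -0.3, -0.6]
width: 0.0487
finger_force: 30.0
```

Emit:
{"op": "play_rows", "data": {
  "translation": [
    [0, 0, 0.06],
    [0, 0, 0],
    [0, 0, 0],
    [0, 0, 0],
    [0, 0, 0],
    [0, 0, -0.3],
    [0, 0, -0.8],
    [0, 0, -0.9]
  ],
  "twist": [
    [0, 0, 0],
    [0, 0, 0],
    [0, 0, 0],
    [0, 0, 0],
    [0, 0, 0],
    [0, 0, 0],
    [0, 0, 0],
    [0, 0, 0]
  ],
  "gripper": [-1, -1, 0.4, 0.4, 0.4, 0.4, 1, 1]
}}

```text
time: 22.8
tool_pos: [0.4323, 0.0822, 0.2856]
ee_rot: [-3.139, -0.001, 2.026]
wrist_force: [0.3, 0.5, -0.5]
width: 0.0783
finger_force: 0.0
```

Emit:
{"op": "play_rows", "data": {
  "translation": [
    [0, 0, -0.8],
    [-0.5, 0, -0.5],
    [-0.5, 0, 0],
    [0, 0, 0],
    [0, 0, 0]
  ],
  "twist": [
    [0, 0, 0],
    [0, 0, 0],
    [0, 0, 0],
    [0, 0, 0],
    [0, 0, 0]
  ],
  "gripper": [1, 1, 1, 1, 1]
}}

```text
time: 23.3
tool_pos: [0.4502, 0.0463, 0.3374]
ee_rot: [3.142, -0.0, 2.025]
wrist_force: [-0.4, -0.1, -0.3]
width: 0.0937
finger_force: 0.0
```

Run:
```python
from h import *
st();im=snap('wrist','w7');find('wrist','cassette_holder','test_cassette_mid')
plan(.555,.28,.34,1.571)
```

```text
t 23.3 tcp [0.4502 0.0463 0.3374] rpy [ 3.142 -0.     2.025] w 0.0937
wrist cassette_holder []
wrist test_cassette_mid [([0.4355, 0.0814, 0.0102], 0.63, [319.0, 187.0])]
t 23.45 tcp [0.4499 0.0468 0.3366] rpy [-3.141e+00 -1.000e-03  2.026e+00] w 0.0939
shift units [ 5.83  2.63 -0.08] turn z units 4.55
```

View pics/w7.png

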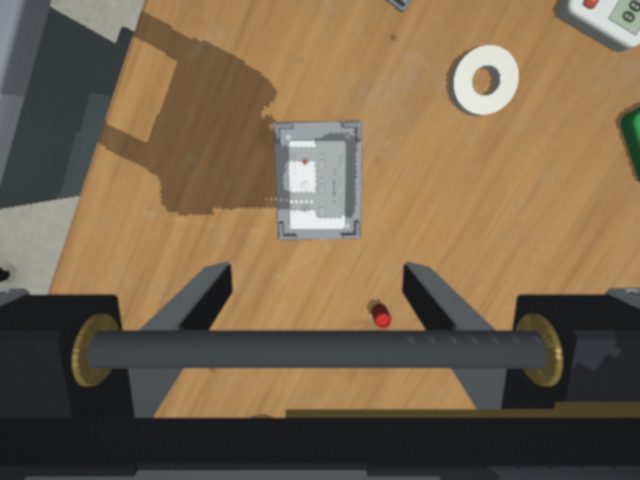

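The cassette lies centred inside its four lips at (318,180). On to the white timer.

Emit:
{"op": "play_rows", "data": {
  "translation": [
    [0, 0, 0],
    [0, 0, 0],
    [0, 0, 0],
    [0, 0, 0],
    [0, 0, 0],
    [0, 0, 0]
  ],
  "twist": [
    [0, 0, 0.9],
    [0, 0, 0.9],
    [0, 0, 0.9],
    [0, 0, 0.9],
    [0, 0, 0.95],
    [0, 0, 0]
  ],
  "gripper": [1, 1, 1, 1, 1, 1]
}}

```text
time: 24.05
tool_pos: [0.45, 0.0469, 0.3366]
ee_rot: [-3.141, -0.0, 1.572]
wrist_force: [-0.2, -0.8, 1.3]
width: 0.0941
finger_force: 0.0
```

Emit:
{"op": "play_rows", "data": {
  "translation": [
    [0.9, 0.54, 0],
    [0.9, 0.54, 0],
    [0.9, 0.54, 0],
    [0.9, 0.54, 0],
    [0.9, 0.54, 0],
    [0.9, 0.54, 0],
    [0, 0, 0],
    [0, 0, 0]
  ],
  "twist": [
    [0, 0, 0],
    [0, 0, 0],
    [0, 0, 0],
    [0, 0, 0],
    [0, 0, 0],
    [0, 0, 0],
    [0, 0, 0],
    [0, 0, 0]
  ],
  "gripper": [1, 1, 1, 1, 1, 1, 1, 1]
}}

```text
time: 24.85
tool_pos: [0.5798, 0.2633, 0.3357]
ee_rot: [-3.139, 0.001, 1.574]
wrist_force: [-0.2, -0.1, -0.3]
width: 0.0939
finger_force: 0.0
```

Run:
```python
from h import *
st();im=snap('wrist','w8');find('wrist','lab_timer_mid','timer_holder')
m=(cv2.cvtColor(im,cv2.COLOR_RGB2HSV)[:,:,1]<40)&(im.min(2)>140)
for d in robot.spot_point('lab_timer_mid','wrist'):
    quad(im,'wrist',proj('wrist',d['centre'])[0],.012,140)
```

```text
t 24.85 tcp [0.5798 0.2633 0.3357] rpy [-3.139e+00  1.000e-03  1.574e+00] w 0.0939
wrist lab_timer_mid [([0.5791, 0.3226, 0.0096], 0.86, [315.0, 159.0]), ([0.6911, 0.2556, 0.0091], 0.67, [437.0, 234.0])]
wrist timer_holder [([0.39, 0.288, 0.0015], 0.7, [110.0, 198.0])]
px [319. 156.] rect ((582.998291015625, 321.457763671875), (66.50403594970703, 71.35368347167969), 89.04643249511719)
px [430. 230.] rect ((683.6328125, 259.0085754394531), (50.16375732421875, 27.418813705444336), 54.60518264770508)
```

View pics/w8.png

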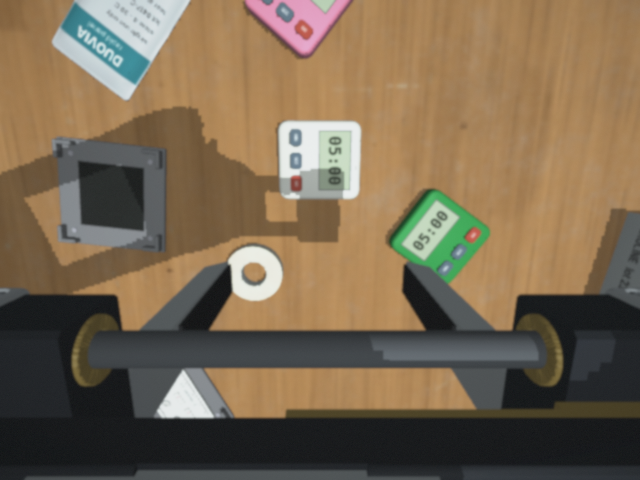

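The white timer at (319,160) has its 70 mm side along world x, so I grip across y (yaw about 3.125). Green (440,235) and pink (300,20) stay put. The square holder is at (112,195).

Emit:
{"op": "play_rows", "data": {
  "translation": [
    [0, 0, 0],
    [0, 0, 0],
    [0, 0, 0],
    [0, 0, 0],
    [0, 0, 0],
    [0, 0, 0],
    [0, 0, 0],
    [0, 0, 0]
  ],
  "twist": [
    [0, 0, -1],
    [0, 0, -1],
    [0, 0, -1],
    [0, 0, -1],
    [0, 0, -1],
    [0, 0, -1],
    [0, 0, -1],
    [0, 0, -1]
  ],
  "gripper": [1, 1, 1, 1, 1, 1, 1, 1]
}}

```text
time: 25.85
tool_pos: [0.5796, 0.2611, 0.3379]
ee_rot: [3.141, 0.001, 2.374]
wrist_force: [0.5, 0.1, -0.5]
width: 0.0936
finger_force: 0.0
```

Emit:
{"op": "play_rows", "data": {
  "translation": [
    [0, 0, 0],
    [0, 0, 0],
    [0, 0, 0],
    [0, 0, 0],
    [0, 0, 0],
    [0, 0, 0],
    [0, 0, 0],
    [0, 0, 0]
  ],
  "twist": [
    [0, 0, -1],
    [0, 0, -1],
    [0, 0, -1],
    [0, 0, -1],
    [0, 0, -1],
    [0, 0, -1],
    [0, 0, -1],
    [0, 0, -0.5]
  ],
  "gripper": [1, 1, 1, 1, 1, 1, 1, 1]
}}

```text
time: 26.65
tool_pos: [0.5796, 0.2611, 0.3379]
ee_rot: [3.141, 0.001, 3.123]
wrist_force: [0.1, -0.1, 0.7]
width: 0.0941
finger_force: 0.0
```

Emit:
{"op": "play_rows", "data": {
  "translation": [
    [-0.4, 0.7, 0],
    [-0.4, 0.7, 0],
    [0, 0, 0],
    [0, 0, 0]
  ],
  "twist": [
    [0, 0, 0],
    [0, 0, 0],
    [0, 0, 0],
    [0, 0, 0]
  ],
  "gripper": [1, 1, 1, 1]
}}

```text
time: 27.05
tool_pos: [0.613, 0.317, 0.3371]
ee_rot: [-3.141, -0.0, 3.121]
wrist_force: [0.1, 0.2, -0.1]
width: 0.0938
finger_force: 0.0
```

Run:
```python
from h import *
st();im=snap('wrist','w9');find('wrist','lab_timer_mid','timer_holder')
d=[p for p in robot.spot_point('lab_timer_mid','wrist') if abs(p['centre'][0]-.58)<.03]
if d: quad(im,'wrist',proj('wrist',d[0]['centre'])[0],.014,140)
plan(.582,.323,.202,3.125)
```

```text
t 27.05 tcp [0.613  0.317  0.3371] rpy [-3.141 -0.     3.121] w 0.0938
wrist lab_timer_mid [([0.6929, 0.2576, 0.0092], 0.6, [260.0, 310.0]), ([0.578, 0.3195, 0.0088], 0.59, [321.0, 189.0]), ([0.5655, 0.4512, 0.0109], 0.57, [471.0, 172.0])]
wrist timer_holder []
px [325. 197.] rect ((582.9703369140625, 322.7386474609375), (69.132568359375, 66.26956939697266), 0.03306989371776581)
t 27.25 tcp [0.6128 0.3165 0.3378] rpy [-3.141e+00  1.000e-03  3.120e+00] w 0.094
shift units [0.77 0.15 3.39] turn z units -0.05
```

View pics/w9.png

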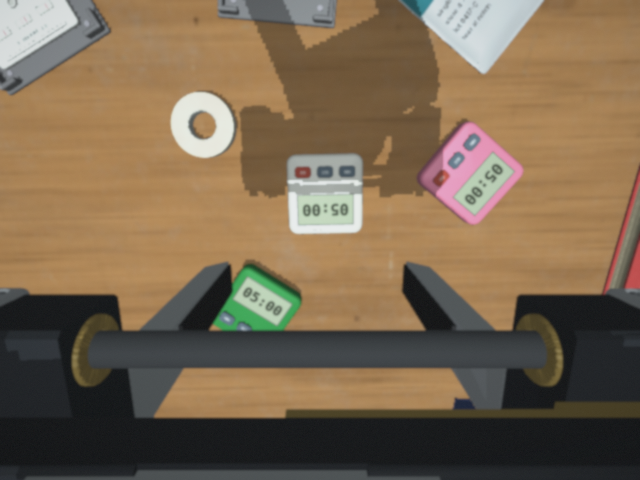

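Timer at (325,195), 69x66 mm, square to the fingers. Descending.

Emit:
{"op": "play_rows", "data": {
  "translation": [
    [0.38, 0.08, 0],
    [0.38, 0.07, 0],
    [0, 0, 0.8],
    [0, 0, 0.9],
    [0, 0, 0.9],
    [0, 0, 0.6],
    [0, 0, 0.1],
    [0, 0, 0]
  ],
  "twist": [
    [0, 0, -0.05],
    [0, 0, -0.05],
    [0, 0, 0],
    [0, 0, 0],
    [0, 0, 0],
    [0, 0, 0],
    [0, 0, 0],
    [0, 0, 0]
  ],
  "gripper": [1, 1, 1, 1, 1, 1, 1, 1]
}}

```text
time: 28.05
tool_pos: [0.5826, 0.3236, 0.2048]
ee_rot: [-3.141, -0.001, 3.13]
wrist_force: [-0.2, -0.4, 0.3]
width: 0.0939
finger_force: 0.0
```

Emit:
{"op": "play_rows", "data": {
  "translation": [
    [0, 0, 0],
    [0, 0, 0],
    [0, 0, 0]
  ],
  "twist": [
    [0, 0, 0],
    [0, 0, 0],
    [0, 0, 0]
  ],
  "gripper": [1, 1, 1]
}}

```text
time: 28.35
tool_pos: [0.5834, 0.3244, 0.2071]
ee_rot: [3.14, 0.003, 3.131]
wrist_force: [-0.4, -0.0, 0.6]
width: 0.0939
finger_force: 0.0
```

Emit:
{"op": "play_rows", "data": {
  "translation": [
    [0, 0, 0.07],
    [0, 0, 0],
    [0, 0, 0],
    [0, 0, 0],
    [0, 0, 0],
    [0, 0, 0],
    [0, 0, 0],
    [0, 0, 0]
  ],
  "twist": [
    [0, 0, 0],
    [0, 0, 0],
    [0, 0, 0],
    [0, 0, 0],
    [0, 0, 0],
    [0, 0, 0],
    [0, 0, 0],
    [0, 0, 0]
  ],
  "gripper": [1, 1, -1, -1, -1, -1, -1, -1]
}}

```text
time: 29.15
tool_pos: [0.5829, 0.3242, 0.2022]
ee_rot: [-3.142, 0.0, 3.131]
wrist_force: [0.9, -0.6, 0.2]
width: 0.066
finger_force: 30.0
```

Emit:
{"op": "play_rows", "data": {
  "translation": [
    [0, 0, -0.4],
    [0, 0, -0.8],
    [0, 0, -0.8],
    [0, 0, -0.5],
    [0, 0, 0],
    [0, 0, 0]
  ],
  "twist": [
    [0, 0, 0],
    [0, 0, 0],
    [0, 0, 0],
    [0, 0, 0],
    [0, 0, 0],
    [0, 0, 0]
  ],
  "gripper": [-1, -1, -1, -1, -1, -1]
}}

```text
time: 29.75
tool_pos: [0.5828, 0.3242, 0.3029]
ee_rot: [3.141, 0.001, 3.131]
wrist_force: [0.7, 0.2, -1.1]
width: 0.0659
finger_force: 30.0
```

Run:
```python
from h import *
# holder seen in top0 before the arm covered it: grey plate corners (crop px -> image px)
P=np.array([ray('top',(140+a*.45,140+b*.45),.006)[:2] for a,b in((190,271),(263,277),(255,354),(178,347))])
print('holder',P.mean(0),[np.round((np.linalg.norm(P[i]-P[i-1]),np.degrees(np.arctan2(*(P[i]-P[i-1])[::-1]))),3) for i in range(4)])
o=st();plan(.435,.292,.30,o['ee_rot'][2])
```

```text
holder [0.3901641  0.28852629] [array([ 0.094, -7.263]), array([ 9.0000e-02, -9.4739e+01]), array([9.40000e-02, 1.75182e+02]), array([ 0.094, 84.821])]
t 29.75 tcp [0.5828 0.3242 0.3029] rpy [3.141e+00 1.000e-03 3.131e+00] w 0.0659
t 29.75 tcp [0.5828 0.3242 0.3029] rpy [3.141e+00 1.000e-03 3.131e+00] w 0.0659
shift units [ 3.69 -0.84  0.07] turn z units -0.0
```

Emit:
{"op": "play_rows", "data": {
  "translation": [
    [0, 0, 0],
    [0.9, -0.2, 0],
    [0.9, -0.2, 0],
    [0.9, -0.2, 0],
    [0.9, -0.2, 0],
    [0, 0, 0],
    [0, 0, 0]
  ],
  "twist": [
    [0, 0, 0.8],
    [0, 0, 0],
    [0, 0, 0],
    [0, 0, 0],
    [0, 0, 0],
    [0, 0, 0],
    [0, 0, 0]
  ],
  "gripper": [-1, -1, -1, -1, -1, -1, -1]
}}

```text
time: 30.45
tool_pos: [0.4357, 0.3052, 0.3007]
ee_rot: [-3.14, -0.002, 3.052]
wrist_force: [-0.3, 0.3, -0.8]
width: 0.0658
finger_force: 30.0
```

Run:
```python
from h import *
st();snap('wrist','w10');find('wrist','timer_holder')
```

```text
t 30.45 tcp [0.4357 0.3052 0.3007] rpy [-3.140e+00 -2.000e-03  3.052e+00] w 0.0658
wrist timer_holder [([0.3887, 0.2943, 0.0036], 0.82, [299.0, 178.0])]
```

View pics/w10.png

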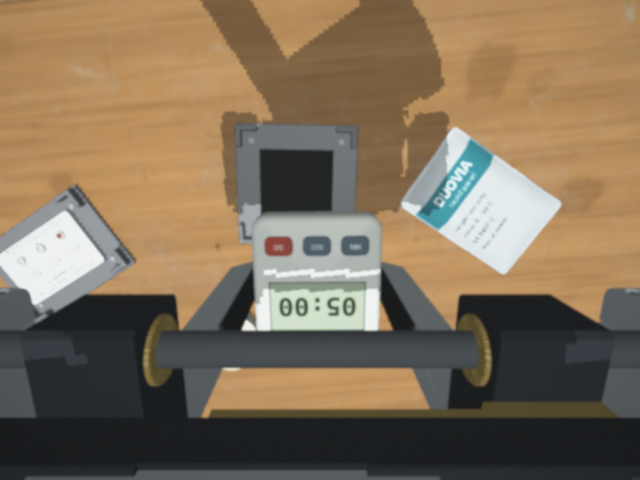

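Timer is held flat and square to the holder, whose far corners are at (236,126) and (357,125).

Run:
```python
from h import *
a=ray('wrist',(236,126),.012)[:2];b=ray('wrist',(357,126),.012)[:2];d=b-a
print(a,b,np.linalg.norm(d),np.arctan2(d[1],d[0])+np.pi/2)
u=np.array([np.cos(3.052),np.sin(3.052)]);c=(a+b)/2-.048*u;print('centre',c)
plan(c[0],c[1],.2062,3.052);plan(.391,.292,.2062,3.052)
```

```text
[0.3458891  0.25145407] [0.35418942 0.34181465] 0.09074100444813715 3.049991938568659
centre [0.39784674 0.29233966]
t 30.55 tcp [0.4372 0.3054 0.3016] rpy [-3.141 -0.     3.051] w 0.0653
shift units [ 0.95 -0.41  2.38] turn z units -0.01
t 30.55 tcp [0.4372 0.3054 0.3016] rpy [-3.141 -0.     3.051] w 0.0653
shift units [ 1.12 -0.44  2.38] turn z units -0.01
```

Emit:
{"op": "play_rows", "data": {
  "translation": [
    [0.53, -0.21, 0],
    [0.53, -0.21, 0],
    [0, 0, 0.6],
    [0, 0, 0.7],
    [0, 0, 0.5],
    [0, 0, 0],
    [0, 0, 0]
  ],
  "twist": [
    [0, 0, 0],
    [0, 0, 0],
    [0, 0, 0],
    [0, 0, 0],
    [0, 0, 0],
    [0, 0, 0],
    [0, 0, 0]
  ],
  "gripper": [-1, -1, -1, -1, -1, -1, -1]
}}

```text
time: 31.25
tool_pos: [0.3937, 0.2926, 0.2302]
ee_rot: [-3.141, -0.0, 3.05]
wrist_force: [0.2, 0.5, -1.1]
width: 0.0659
finger_force: 30.0
```

Run:
```python
from h import *
st();snap('wrist','w11');im=snap('side','s11')
c=cv2.imread('pics/s11.png')[180:300,200:400];cv2.imwrite('pics/c11.png',np.vstack([cv2.resize(cv2.imread('pics/w11.png')[60:330,100:540],(733,450)),cv2.resize(c,(733,440))])[:600] if 0 else cv2.imread('pics/w11.png')[60:360,60:580])
```

```text
t 31.25 tcp [0.3937 0.2926 0.2302] rpy [-3.141 -0.     3.05 ] w 0.0659
```

View pics/c11.png

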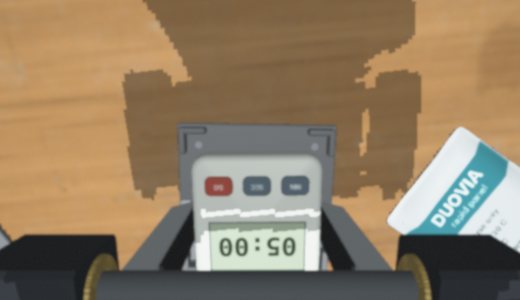

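Timer is centred sideways on the holder. Checking the fore-aft offset from the far edge (full image row about 185).

Run:
```python
from h import *
for z in(.004,.012):
    u=np.array([np.cos(3.05),np.sin(3.05)]);m=ray('wrist',(317,185),z)[:2]
    print(z,m-.048*u, np.linalg.norm(ray('wrist',(238,185),z)-ray('wrist',(396,185),z)))
print(ray('wrist',(317,216),.0365)[:2]) # timer's far top edge
plan(.391,.292,.2062,3.05)
```

```text
0.004 [0.39520668 0.29192136] 0.09475595709185765
0.012 [0.39452522 0.29197217] 0.09110184946289177
[0.36046648 0.29506458]
t 31.35 tcp [0.3939 0.2929 0.2316] rpy [3.14e+00 2.00e-03 3.05e+00] w 0.0661
shift units [ 0.07 -0.03  0.64] turn z units 0.0
```

Emit:
{"op": "play_rows", "data": {
  "translation": [
    [0.03, -0.02, 0.3],
    [0, 0, 0.2],
    [0, 0, 0.08],
    [0, 0, 0],
    [0, 0, 0],
    [0, 0, 0]
  ],
  "twist": [
    [0, 0, 0],
    [0, 0, 0],
    [0, 0, 0],
    [0, 0, 0],
    [0, 0, 0],
    [0, 0, 0]
  ],
  "gripper": [-1, -1, -1, -1, -1, -1]
}}

```text
time: 31.95
tool_pos: [0.3915, 0.2918, 0.2071]
ee_rot: [3.142, 0.0, 3.051]
wrist_force: [-0.6, -0.1, -0.0]
width: 0.0654
finger_force: 30.0
```

Emit:
{"op": "play_rows", "data": {
  "translation": [
    [0, 0, 0]
  ],
  "twist": [
    [0, 0, 0]
  ],
  "gripper": [-1]
}}

```text
time: 32.05
tool_pos: [0.3915, 0.2918, 0.2071]
ee_rot: [3.142, 0.0, 3.051]
wrist_force: [1.1, 0.6, -0.2]
width: 0.0658
finger_force: 30.0
```

Emit:
{"op": "play_rows", "data": {
  "translation": [
    [0, 0, 0.02],
    [0, 0, 0],
    [0, 0, 0],
    [0, 0, 0],
    [0, 0, 0],
    [0, 0, -0.3],
    [0, 0, -0.9],
    [0, 0, -0.9]
  ],
  "twist": [
    [0, 0, 0],
    [0, 0, 0],
    [0, 0, 0],
    [0, 0, 0],
    [0, 0, 0],
    [0, 0, 0],
    [0, 0, 0],
    [0, 0, 0]
  ],
  "gripper": [-1, -1, 0.8, 0.8, 0.8, 0.8, 1, 1]
}}

```text
time: 32.85
tool_pos: [0.3912, 0.2916, 0.2912]
ee_rot: [-3.141, -0.001, 3.051]
wrist_force: [0.9, 0.2, 0.2]
width: 0.0937
finger_force: 0.0
```

Emit:
{"op": "play_rows", "data": {
  "translation": [
    [0, 0, -0.9],
    [-0.8, 0, -0.7],
    [-0.8, 0, -0.5],
    [-0.8, 0, 0],
    [-0.8, 0, 0],
    [0, 0, 0],
    [0, 0, 0]
  ],
  "twist": [
    [0, 0, 0],
    [0, 0, 0],
    [0, 0, 0],
    [0, 0, 0],
    [0, 0, 0],
    [0, 0, 0],
    [0, 0, 0]
  ],
  "gripper": [1, 1, 1, 1, 1, 1, 1]
}}

```text
time: 33.55
tool_pos: [0.5192, 0.28, 0.3744]
ee_rot: [-3.141, -0.001, 3.05]
wrist_force: [-0.2, 0.0, 0.5]
width: 0.0938
finger_force: 0.0
```

Run:
```python
from h import *
st();snap('wrist','w12');snap('side','s12');snap('top','t12')
find('side','specimen_cup_mid','dropper_bottle_mid')
a=cv2.imread('pics/s12.png')[200:380,190:430];b=cv2.imread('pics/t12.png')[140:340,140:500];w=cv2.imread('pics/w12.png')[0:300,60:460]
cv2.imwrite('pics/all.png',np.vstack([np.hstack([cv2.resize(a,(400,300)),w]),cv2.resize(b,(540,300))[:, :].copy() if 0 else cv2.copyMakeBorder(cv2.resize(b,(540,300)),0,0,0,260,0)]))
```

```text
t 33.55 tcp [0.5192 0.28   0.3744] rpy [-3.141e+00 -1.000e-03  3.050e+00] w 0.0938
side specimen_cup_mid [([0.2974, -0.1853, 0.0295], 0.93, [226.0, 307.0]), ([0.3929, -0.2777, 0.0385], 0.9, [282.0, 325.0]), ([0.5138, -0.1921, 0.0312], 0.68, [348.0, 302.0])]
side dropper_bottle_mid [([0.5584, -0.332, 0.0402], 0.65, [390.0, 336.0])]
```

View pics/all.png

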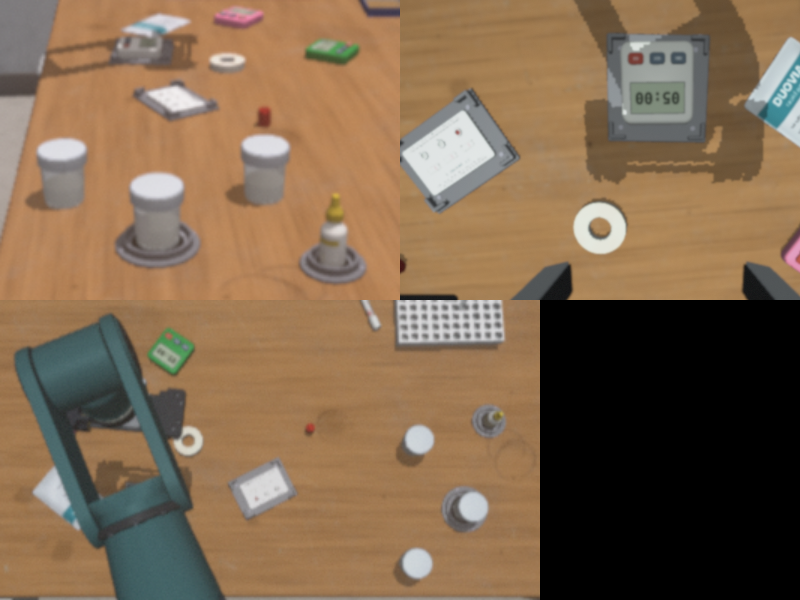

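All four stand in their holders; a last numeric check of the timer's seat, since it looks near the far lips (rows 37 vs 33).

Run:
```python
from h import *
f=lambda u,v,z:ray('wrist',(u+60-400,v),z)[:2].round(4)
for z in(.018,.020): print('timer far/near',f(657,37,z),f(657,118,z),'sides',f(621,80,z),f(693,80,z))
for z in(.004,.012): print('holder far/near',f(658,33,z),f(658,141,z))
im=cv2.imread('pics/w12.png')[20:160,250:390];cv2.imwrite('pics/w12c.png',cv2.resize(im,(560,560),interpolation=cv2.INTER_CUBIC))
```

```text
timer far/near [0.3522 0.2944] [0.4201 0.2883] sides [0.3844 0.2586] [0.3904 0.3239]
timer far/near [0.3528 0.2944] [0.4203 0.2883] sides [0.3849 0.2588] [0.3907 0.3236]
holder far/near [0.3447 0.296 ] [0.4403 0.2875]
holder far/near [0.3472 0.2958] [0.4406 0.2874]
```

View pics/w12c.png

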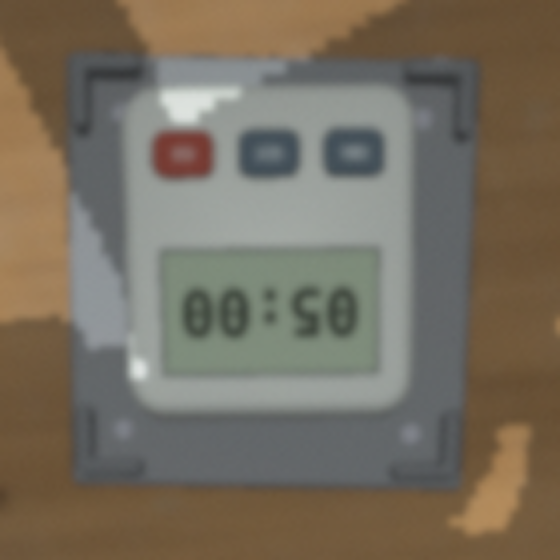

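The timer lies flat inside all four lips (centre about 0.390 against the holder's 0.393, allowance 7 mm). Handing in.

```bash
python3 -c "
from bench import robot
print(robot.close_job())"
```

```text
the job is handed in; nothing more can be done
None
```

The specimen cup, dropper bottle, cassette and timer are each seated upright in their own holders and released; the tape and red cap were not touched, and the job was handed in at about 34 s of the 102 s limit.

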